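Shut and lock the jar mill's access panel

ROBOT

A 6-joint arm with a two-finger parallel gripper is mounted at the origin on the work surface. World frame = base frame: x ahead of the robot, y to its left, z up, the work surface at z = 0. Lengths are in m, angles in rad, forces in N, time in s.
With the tool pointing down it reaches from about 0.325 to 0.9 m from the base axis. Payload 6.1 kg.
Tool frame: the origin (TCP) lies midway between the tips of the shut fingers; the grasp point (between the pads) lies 19 mm behind it; z points along the fingers, x is the direction in which the jaws open and shut, and the axes are right-handed (so a half turn about z gives the same grasp; the last joint's range is limited). The gripper opens to 85 mm and grips with 20 to 120 N. Pads are 22 mm wide; open, the fingers measure 114 mm over their backs; the gripper's body (76 mm by 85 mm) begins 54 mm behind the grasp point. The pads swing forward as they close: fully open they stand 13 mm farther back than shut.
Start: joints at [-1.439, 0.22, 1.526, -0, 1.395, -0.126], TCP at [0.159, -0.604, 0.231] pointing down, gripper open.
Joint ranges: [-2.98, 2.98], [-0.91, 2.08], [0.09, 2.57], [-1.24, 4.39], [0.2, 2.65], [-2.68, 2.68]. Speed limits (rad/s): [2.57, 2.57, 3.01, 3.14, 3.14, 3.14].

INTERFACE

Orientations are given as a unit quaternion [w, x, y, z].
In Python, from cell import readout, vision, robot gives the robot as it stands. The module is installed in compiled form; this text tells all that it offers.
- The arm moves only by the shell command python3 -m creep 'ROWS' [OPENING] [FORCE]. ROWS is text: rows parted by semicolons, each of 4 numbers parted by spaces: the shift along the world's x, y, z in cm, then the turn about the world's z in rad. In form: x y z yaw; .... A call has 1 to 5 rows; each row shifts and turns the pose as measured when the row begins; what a row does not reach is not made up. A row lasts 1/12 s, in which the tool goes at most 41.7 mm and 7.16 degrees, less where a joint would pass 70% of its speed; a pose out of reach is approached as far as the arm can. A call is refused whole if a number of a shift passes 4.17 or a number of a turn 0.125, either way. A call with a gripper value outside its range is refused whole. OPENING is the opening, from 0 (shut) to 1 (fully open), set as the call begins (- or left out, the last holds). The fingers move at their own pace and stop on an object; FORCE is the grip in N (left out, the last holds). Time passes only in rows, so rows that do not move let the fingers close. It gives the time, the measured TCP pose, the force and the opening at its end, in the units of the state.
- readout.observe(): the state, without advancing time (a new reading comes with each control period).
- vision.snapshot(name): name is "scene" or "top" or "wrist"; returns a dict with "pixels" (420x560x3 uint8, red, green, blue), "camera_matrix" (3x3 intrinsics, pixels), "k1" (the pictures are not rectified: a ray, as slopes to the right and down, at radius r is drawn at 1 + k1 r^2 times it, then the intrinsics apply), "eye" and "orientation" of the camera in the world. Camera axes: x right, y down, z forward; pixel columns grow to the right and rows downward; lengths in m; the calibration is good to about 2 mm. A picture is of the moment at which its call begins. There is no depth.
- robot.finish_job(): hands the job in, once; it reports no verdict.
The state is a dict: "time_s": time; "qpos": joint angles; "qvel": joint speeds; "effort": joint torques, N m; "eef_pos": TCP position; "ee_rot": TCP orientation; "wrist_force": force on the tool from outside, world axes, zero at the start; "torque": the same for the moment, N m; "grip_width": opening from 0.0 (shut) to 1.0 (fully open).
Only numpy, scipy, OpenCV 4.12 (cv2) and the standard library are available. Lean on these libraries where they do the work, as an engineer would, in place of code of your own. Each camera call takes 0.05 s, during which the arm holds its last target. There are 200 camera calls.

TASK

The access panel on top of the jar mill's drive housing has been left ajar. With the fingertips push it down fully shut, then set a fingertip in the slot of its round quarter-turn fastener and turn the fastener clockwise (seen from above) as far as it goes, so that the panel is locked. Grasp and lift nothing, do not swing the panel further open, and leave the jar, the cup and the small sculpture where they stand.

Things in the scene. Friction and masses are not known exactly. Their poses are not given: they have to be found in the camera images.
- mill: Bench jar mill, fixed. Its drive housing is a grey steel box 220 x 220 x 110 mm high with a white hinged panel as its top; origin under the housing's centre at bench level, z up, +x towards the panel's hinge, -x towards its free edge. The roller bed with a white milling jar (top 141 mm above the bench) stands at its +y side, y = 107 to 346 mm.
- panel (a joint): Panel hinge, rad: 0 = shut flat on the housing, grows as the free edge rises; starts 0.2 to 0.5. Hinge line along the mill's y at x = +109 mm, z = 110 mm. Plate 8 mm thick, 220 mm wide, 218 mm from hinge to free edge; shut, its outer face is 118 mm above the bench. Stiff hinge (1.3 N m friction): it stays where left, a 2 to 5 N push down at the free edge shuts it, no spring-back.
- panel_edge (a point): Point on the panel's outer face, in the middle of the 28 mm strip between fastener and free edge, 204 mm from the hinge line: a good place to push down. Its z axis is the panel's outward normal.
- fastener (a joint): Quarter-turn cam fastener, rad: 0 = unlocked, slot parallel to the panel's free edge; grows clockwise seen from above; 1.571 = locked, hard stop, slot pointing to the hinge. Starts 0 to 0.4. Axis square to the panel, mid-width, 140 mm from the hinge line; 0.1 N m friction, stays where left. Locked, its hidden cam reaches under a keeper; turned with the panel ajar it strikes the keeper.
- slot_disc: Turning part of the fastener: aluminium disc 96 mm across in a steel ring, one straight slot through its middle 36 mm wide, 80 mm long, 14 mm deep, black floor. Origin on the axis at the panel's underside; z outward along the axis, y along the slot. Face 12 mm above the origin, slot floor 2 mm below it; panel shut: face 122 mm, floor 108 mm above the bench.
- slot_mouth (a point): Centre of the slot's mouth, on the turning axis in the disc's face (14 mm above the slot's floor); y along the slot.
- glaze_jar: Bystander: white plastic jar with lid, 66 mm across, 85 mm tall; origin under its centre.
- test_cup: Bystander: glazed cup, 72 mm across, 80 mm tall; origin under its centre.
- sculpture: Bystander: small lumpy plaster-grey sculpture with glass drops, about 76 mm across, 80 mm tall; origin under its centre.

How it is judged:
On the way, in this order (a step that is already met when the one before it is completed fails the run):
1. the panel is pushed shut, the fastener still unlocked (value of joint panel below 0.025 rad and value of joint fastener below 0.8 rad), for 0.1 s.
2. the fingers are turning the fastener's slotted disc, the panel shut (contact force between the fingers and slot_disc above 0.3 N and value of joint fastener between 0.6 and 1.42 rad and value of joint panel below 0.04 rad).
3. the fastener is turned to its locked position (value of joint fastener above 1.45 rad), for 0.1 s.
At the end, for the whole second after the job is handed in: The panel lies shut (within 0.025 rad), the fastener is turned to within 7 degrees of its locked stop (above 1.45 rad) and at rest, and the jar, cup and sculpture are within 20 mm of where they began (value of joint panel below 0.025 rad and value of joint fastener above 1.45 rad and velocity of joint fastener between -0.05 and 0.05 rad/s and distance of each of glaze_jar, test_cup, sculpture from where it was at the start of the episode below 0.02 m); the robot touches nothing.
It fails at once if the panel is swung further open (above 0.6 rad) (value of joint panel above 0.6 rad).
It fails at once if the glaze jar is lifted or moved by more than 20 mm (distance of glaze_jar from where it was at the start of the episode above 0.02 m).
It fails at once if the cup is lifted or moved by more than 20 mm (distance of test_cup from where it was at the start of the episode above 0.02 m).
It fails at once if the sculpture is lifted or moved by more than 20 mm (distance of sculpture from where it was at the start of the episode above 0.02 m).
It also fails if it takes over 42 s, if anything falls off the work surface, if the arm or the gripper's body presses on something with over 40 N, if the wrist force passes 120 N, or if a joint passes its speed limit or range.

## Working session

There is one attempt and no reset: what is moved stays moved. The work goes in short steps, Python scripts to look and compute and a shell command to move; the robot and the scene stay as the last step left them, time stands still between calls to the robot, and variables do not carry over. Pictures are saved under pics/ and viewed, about 8 in all and at most 12, crops included, and the job is handed in when it is done.

```bash
mkdir -p pics; cat > h.py <<'E'
import numpy as np,cv2
from scipy.spatial.transform import Rotation as R
from cell import readout,vision,robot
def snap(n,f=None):
    s=vision.snapshot(n)
    if f: cv2.imwrite('pics/'+f,s['pixels'][:,:,::-1])
    return s
def rot(s):
    o=np.array(s['orientation'],float)
    return o if o.shape==(3,3) else R.from_quat(o[[1,2,3,0]]).as_matrix()
def ray(s,u,v):
    K=np.array(s['camera_matrix'])
    p=cv2.undistortPoints(np.array([[[u,v]]],float),K,np.array([s['k1'],0,0,0,0.]))[0,0]
    d=rot(s)@np.array([p[0],p[1],1]); return np.array(s['eye']),d/np.linalg.norm(d)
def onz(s,u,v,z):
    e,d=ray(s,u,v); return e+d*(z-e[2])/d[2]
def proj(s,P):
    c=rot(s).T@(np.array(P)-s['eye']); 
    return cv2.projectPoints(c.reshape(1,1,3),np.zeros(3),np.zeros(3),np.array(s['camera_matrix']),np.array([s['k1'],0,0,0,0.]))[0].ravel()
E
python3 - <<'E'
from h import *
import pickle
a=snap('scene','scene0.png');b=snap('top','top0.png')
pickle.dump((a,b),open('s0.pkl','wb'))
for s in(a,b): print(s['eye'],s['orientation'],s['k1'],s['camera_matrix'])
o=readout.observe();print(o)
E
```

```text
[1.34800982 0.10172749 0.93313324] [-0.23651191  0.59734432  0.71175866 -0.28397445] -0.17686765696674353 [[512.76833942   0.         282.61148028]
 [  0.         512.76833942 211.52113955]
 [  0.           0.           1.        ]]
[ 0.41913979 -0.04182557  1.02664999] [-0.05570883  0.70981689 -0.700252    0.05199662] -0.04655397014191687 [[428.80678601   0.         284.79842395]
 [  0.         428.80678601 208.08049901]
 [  0.           0.           1.        ]]
{'time_s': 0.1, 'qpos': array([-1.43908504e+00,  2.21119472e-01,  1.52753374e+00, -2.60330384e-05,
        1.39466142e+00, -1.26100654e-01]), 'qvel': array([-0.00012091, -0.00233279, -0.00424925, -0.00035173,  0.00189986,
       -0.00051719]), 'effort': array([ 9.50096473e-04, -4.98245537e+01, -3.90546978e+01, -1.47575615e-04,
        5.68636344e-03,  1.51555031e-05]), 'eef_pos': array([ 0.15926851, -0.6038003 ,  0.23030623]), 'ee_rot': array([-5.98017023e-04,  7.92139168e-01, -6.10339903e-01, -6.19553323e-04]), 'wrist_force': array([ 0.12899352, -0.31861657, -1.27419834]), 'torque': array([-0.02543404, -0.02318505, -0.01222288]), 'grip_width': 1.0025446772933426}
```

View pics/scene0.png

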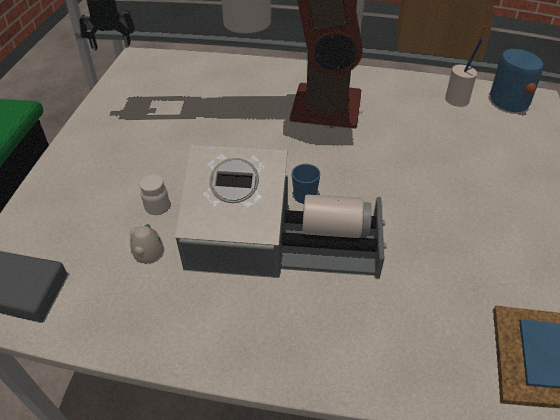

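View pics/top0.png

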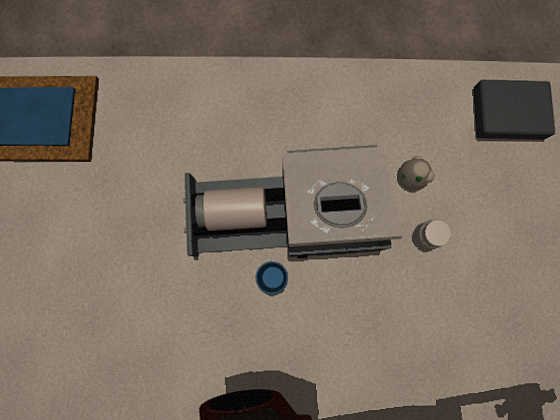

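The scene view shows the mill with its panel ajar: the disc is at about (234,180), the jar to the right of the housing, the white jar at (154,194), the sculpture at (146,243) and the cup at (306,183). In the top view the disc is at about (340,204), the hinge edge runs (284,152)-(377,146), and the free edge faces the robot at (289,247)-(400,238).

```bash
python3 - <<'E'
from h import *
import pickle
a,b=pickle.load(open('s0.pkl','rb'))
def tri(pa,pb):
    (e1,d1),(e2,d2)=ray(a,*pa),ray(b,*pb)
    t=np.linalg.lstsq(np.c_[d1,-d2],e2-e1,rcond=None)[0]
    p,q=e1+d1*t[0],e2+d2*t[1]; return (p+q)/2,np.linalg.norm(p-q)
def slot(s,c):
    g=cv2.cvtColor(s['pixels'],cv2.COLOR_RGB2GRAY)
    x,y=c;w=g[y-26:y+26,x-32:x+32]
    m=(w<45).astype('uint8')
    n,l,st,ce=cv2.connectedComponentsWithStats(m)
    k=[i for i in range(1,n)];k=max(k,key=lambda i:st[i,4]-3*np.hypot(*(ce[i]-[32,26])))
    r=cv2.minAreaRect(np.argwhere(l==k)[:,::-1].astype(np.float32))
    bx=cv2.boxPoints(r)+[x-32,y-26]
    return ce[k]+[x-32,y-26],r,bx,st[k]
for s,c in((a,(234,180)),(b,(340,204))): print(slot(s,c))
print('slot',tri(slot(a,(234,180))[0],slot(b,(340,204))[0]))
# coarse corners
print('hinge ends z118',onz(b,284,152,.118),onz(b,377,146,.118))
print('free L',tri((285,151),(289,247))); print('free R',tri((190,148),(400,238)))
for n,p,z in(('jar',(436,233),.085),('cup',(272,277),.08),('sc',(415,174),.06)): print(n,onz(b,*p,z))
A=cv2.resize(a['pixels'][130:290,160:400],(800,533),interpolation=cv2.INTER_CUBIC)
B=cv2.resize(b['pixels'][130:270,270:450],(771,600),interpolation=cv2.INTER_CUBIC)
cv2.imwrite('pics/c1.png',A[:,:,::-1]);cv2.imwrite('pics/c2.png',B[:,:,::-1])
E
```

```text
(array([233.62113402, 180.25257732]), ((31.574134826660156, 26.239656448364258), (34.88087844848633, 12.1554594039917), 3.3664605617523193), array([[215.8068943 , 185.28276253],
       [216.52068901, 173.14827728],
       [251.34137726, 175.19655037],
       [250.62757874, 187.33103561]]), array([ 14,  20,  36,  14, 388], dtype=int32))
(array([340.36781609, 204.54252874]), ((32.43962478637695, 26.503658294677734), (11.221833229064941, 38.98905944824219), 86.53176879882812), array([[320.64136791, 200.08234215],
       [359.55901718, 197.72369576],
       [360.23788071, 208.92497444],
       [321.32023239, 211.28362274]]), array([ 13,  20,  40,  14, 435], dtype=int32))
slot (array([ 0.5601188 , -0.149099  ,  0.16583499]), np.float64(0.0003922773645456304))
hinge ends z118 [ 0.68293338 -0.03259277  0.118     ] [ 0.69943522 -0.23676749  0.118     ]
free L (array([ 0.4714266 , -0.04790226,  0.19021062]), np.float64(0.004321957782710471))
free R (array([ 0.49213355, -0.26588563,  0.18563654]), np.float64(0.0036430837996001197))
jar [ 0.51246118 -0.37106594  0.085     ]
cup [ 0.41201543 -0.01000654  0.08      ]
sc [ 0.65150861 -0.33621658  0.06      ]
```

View pics/c2.png

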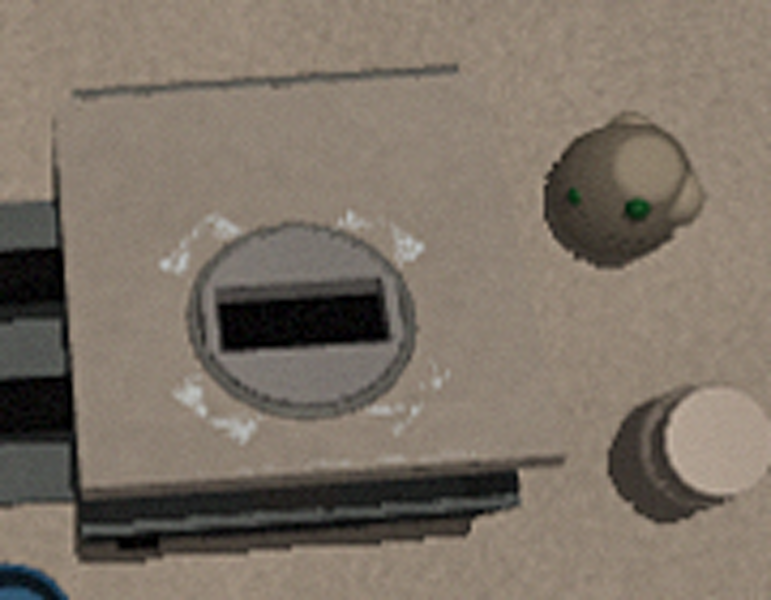

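The slot, triangulated from both views, is at (0.560, -0.149, 0.166). That gives a mill yaw of about 0.095 rad, a panel angle of 0.33-0.43 rad and a fastener angle near 0. With the panel shut, the disc centre would be at about (0.549, -0.150). I'll part the fingers along the slot, using the half-turned yaw so joint 6 has room to turn clockwise.

```bash
python3 -m creep '0 0 2 0.12;2 2.5 0.5 0.125;2.3 3 0 0.125;2.3 3 0 0.125;2.3 3 0 0.125' 0.5 20; python3 -m creep '2.3 3 0 0.125;2.3 3 0 0.125;2.3 3 0 0.125;2.3 3 0 0.125;2.3 3 0 0.125';python3 -m creep '2.3 3 0 0.125;2.3 3 0 0.125;2.3 3 0 0.125;2.3 3 0 0.125;2.3 3 0 0.125'
```

```text
time_s: 0.52
eef_pos: [0.2447, -0.4883, 0.2516]
ee_rot: [-0.001, 0.941, -0.338, -0.004]
wrist_force: [0.4, -1.3, 0.4]
grip_width: 0.5
time_s: 0.93
eef_pos: [0.3624, -0.3295, 0.2495]
ee_rot: [-0.001, 0.999, -0.031, -0.005]
wrist_force: [0.9, 0.1, 0.2]
grip_width: 0.498
time_s: 1.35
eef_pos: [0.4803, -0.1699, 0.2481]
ee_rot: [0.0, 0.961, 0.278, -0.005]
wrist_force: [0.5, -0.4, 0.2]
grip_width: 0.499
```

```bash
python3 -m creep '1 0.7 0 0.125;1 0.7 0 0.125;0 0 0 0.125;0 0 0 0.125;0 0 0 0.125'; python3 -m creep '0 0 0 0.125;0 0 0 0.125;0 0 0 0.125;0 0 0 0.1;0 0 0 0'
python3 - <<'E'
from h import *
snap('wrist','w1.png');o=readout.observe();print(o['eef_pos'],o['qpos'])
E
```

```text
time_s: 1.77
eef_pos: [0.5043, -0.145, 0.2457]
ee_rot: [-0.001, 0.829, 0.56, -0.005]
wrist_force: [-0.2, 0.1, -0.8]
grip_width: 0.499
time_s: 2.18
eef_pos: [0.5031, -0.1433, 0.2428]
ee_rot: [-0.002, 0.67, 0.742, -0.006]
wrist_force: [0.5, -0.3, 0.4]
grip_width: 0.505
[ 0.50301022 -0.14330277  0.24276957] [-0.42129934 -0.0250515   1.76891046 -0.01113712  1.40539843 -2.08743921]
```

View pics/w1.png

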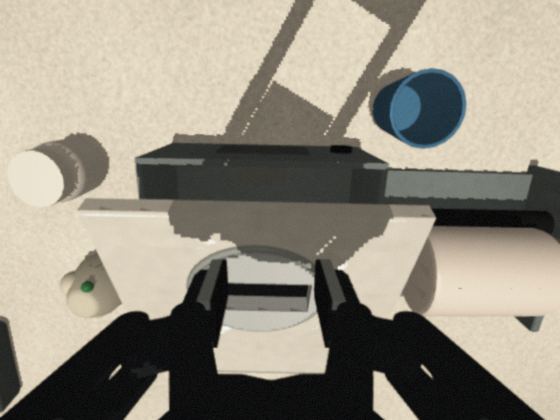

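The wrist view shows the fingertips at about (210,262) and (325,262), in line with the slot (centre about (268,297)). The panel's free edge is at row 205. Next I push down, retreating towards the robot along the arc.

```bash
python3 -m creep '0 -1 -1 0;0 0 -1.5 0;0 0 -1 0;0 0 -0.5 0;0 0 0 0';python3 -m creep '0 0 -0.7 0;-0.2 0 -0.7 0;-0.2 0 -0.7 0;-0.2 0 -0.7 0;-0.2 0 -0.7 0'
```

```text
time_s: 2.65
eef_pos: [0.5024, -0.1556, 0.1988]
ee_rot: [-0.002, 0.676, 0.736, -0.007]
wrist_force: [0.1, -0.2, -1.2]
grip_width: 0.499
time_s: 3.07
eef_pos: [0.4952, -0.1569, 0.1642]
ee_rot: [0.0, 0.677, 0.736, -0.007]
wrist_force: [-1.7, -0.4, 2.6]
grip_width: 0.503
```

```bash
python3 -m creep '-0.2 0 -0.7 0;-0.2 0 -0.7 0;-0.2 0 -0.7 0;-0.1 0 -0.7 0;-0.1 0 -0.7 0';python3 -m creep '0 0 -0.6 0;0 0 -0.5 0;0 0 -0.4 0;0 0 -0.4 0;0 0 -0.4 0'
```

```text
time_s: 3.48
eef_pos: [0.488, -0.1575, 0.1267]
ee_rot: [0.003, 0.677, 0.736, -0.005]
wrist_force: [1.1, 0.5, 2.2]
grip_width: 0.503
time_s: 3.9
eef_pos: [0.4877, -0.1576, 0.1159]
ee_rot: [0.0, 0.676, 0.737, -0.007]
wrist_force: [-14.8, 5.6, 34.0]
grip_width: 0.501
```

```bash
python3 -m creep '0 0 0 0;0 0 2 0;0 0 3 0;1.5 0 3 0;0 0 0 0'
python3 - <<'E'
from h import *
import pickle
b=snap('top','t2.png');w=snap('wrist','w2.png');a=snap('scene','sc2.png');pickle.dump((a,b,w),open('s2.pkl','wb'))
i=[cv2.resize(x['pixels'],(400,300),interpolation=cv2.INTER_AREA) for x in(w,)]
c=cv2.resize(b['pixels'][130:280,260:460],(400,300)) ;d=cv2.resize(a['pixels'][110:290,140:380],(400,300))
m=np.vstack([np.hstack([i[0],c]),np.hstack([d,d*0])]);cv2.imwrite('pics/m2.png',m[:,:,::-1])
o=readout.observe();print(o['eef_pos'],o['ee_rot'],o['wrist_force'])
E
```

```text
time_s: 4.32
eef_pos: [0.4994, -0.1556, 0.196]
ee_rot: [-0.004, 0.676, 0.737, -0.008]
wrist_force: [1.9, -0.3, 1.5]
grip_width: 0.498
[ 0.49480011 -0.15397447  0.18938645] [-0.0093826   0.67614528  0.7366424  -0.00987408] [-0.68541475 -0.34200522 -0.3443694 ]
```

View pics/m2.png

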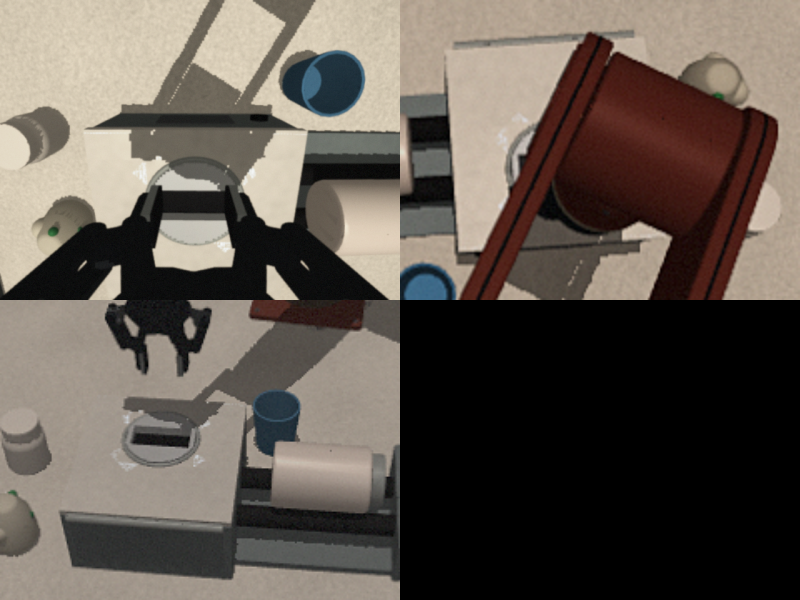

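The panel now lies flat in all three views, with the slot still parallel to the free edge. In the scene crop the ring spans about x 123-200 and y 412-466. I'll compute the disc centre and slot angle.

```bash
python3 - <<'E'
from h import *
import pickle
a,b,w=pickle.load(open('s2.pkl','rb'))
f=lambda x,y:(140+x*.6,110+(y-300)*.6)
L,Rr,T,B=[onz(a,*f(*p),.120) for p in((123,438),(200,438),(161,412),(161,466))]
print(L,Rr,T,B,'c',(L+Rr)/2,(T+B)/2,'w',np.linalg.norm(L-Rr),np.linalg.norm(T-B))
# slot dark blob in scene
g=cv2.cvtColor(a['pixels'],cv2.COLOR_RGB2GRAY)
m=np.zeros_like(g);m[180:208,210:262]=(g[180:208,210:262]<45)
n,l,st,ce=cv2.connectedComponentsWithStats(m);k=1+np.argmax(st[1:,4])
r=cv2.minAreaRect(np.argwhere(l==k)[:,::-1].astype(np.float32));bx=cv2.boxPoints(r)
P=np.array([onz(a,*p,.108) for p in bx]);print(ce[k],st[k]);print(P,P.mean(0))
# lateral sides and panel near edge (hinge) corners in scene
print(onz(a,*f(62,512),.118),onz(a,*f(234,522),.118))
# wrist: slot blob & disc
print('wrist eye',w['eye'])
for p in((147,200),(243,200),(195,157),(195,245)): print(onz(w,p[0]*1.4,p[1]*1.4,.121))
E
```

```text
[ 0.56114462 -0.19839878  0.12      ] [ 0.54326718 -0.09493812  0.12      ] [ 0.50172855 -0.15949673  0.12      ] [ 0.60347905 -0.13482875  0.12      ] c [ 0.5522059  -0.14666845  0.12      ] [ 0.5526038  -0.14716274  0.12      ] w 0.10499386319213137 0.10469801146974216
[236.35885167 193.55023923] [220 190  34   8 209]
[[ 0.55673901 -0.18660647  0.108     ]
 [ 0.53613773 -0.1912455   0.108     ]
 [ 0.52905575 -0.1145696   0.108     ]
 [ 0.54962327 -0.11090077  0.108     ]] [ 0.54288894 -0.15083059  0.108     ]
[ 0.70142112 -0.2404355   0.118     ] [ 0.67948972 -0.02351791  0.118     ]
wrist eye [ 0.41793305 -0.16195604  0.33782838]
[ 0.54661317 -0.20064302  0.121     ]
[ 0.53777996 -0.09952631  0.121     ]
[ 0.49415244 -0.15430849  0.121     ]
[ 0.59987031 -0.14496697  0.121     ]
```

```bash
python3 -m creep '2.5 0.3 0 0;2.5 0.3 0 0;0.5 0 0 0;0 0 0 0;0 0 0 0' 0.42
python3 - <<'E'
from h import *
w=snap('wrist','w3.png');o=readout.observe();print(o['eef_pos'],o['ee_rot'])
E
```

```text
time_s: 4.88
eef_pos: [0.5447, -0.1456, 0.179]
ee_rot: [-0.017, 0.676, 0.736, -0.013]
wrist_force: [-0.8, 0.1, -0.2]
grip_width: 0.418
[ 0.54427263 -0.14550437  0.17873528] [-0.0177595   0.67632896  0.7362683  -0.01314283]
```

View pics/w3.png

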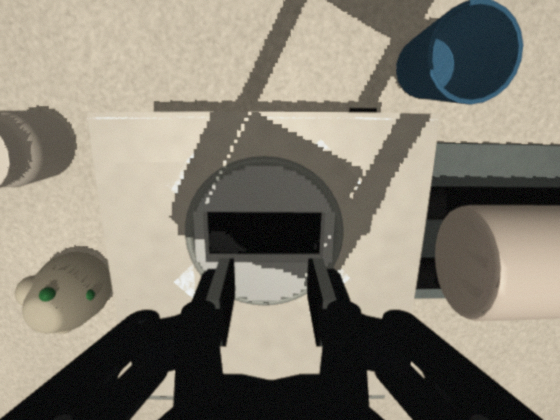

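The wrist view shows the disc spanning x 187-343 and y 155-305. The slot spans x 206-323, with its robot-side mouth edge at row 212 and the far edge of its floor at row 255. The fingers are just beyond it in the image, still 57 mm up, so I'll measure the offset.

```bash
python3 - <<'E'
from h import *
w=snap('wrist');o=readout.observe();t=o['eef_pos']
print('eye',w['eye'],t,o['ee_rot'])
P=[onz(w,u,v,.121) for u,v in((187,230),(343,230),(266,155),(266,305))];print((P[0]+P[1])/2,(P[2]+P[3])/2,np.linalg.norm(P[1]-P[0]),np.linalg.norm(P[3]-P[2]))
n=(onz(w,206,212,.122)+onz(w,323,212,.122))/2;f=(onz(w,208,255,.108)+onz(w,322,255,.108))/2
print(n,f,(n+f)/2,np.linalg.norm(n-f))
print('tcp px',proj(w,t), 'tcp axis', R.from_quat(o['ee_rot'][[1,2,3,0]]).as_matrix()[:,2], R.from_quat(o['ee_rot'][[1,2,3,0]]).as_matrix()[:,0])
E
```

```text
eye [ 0.46818804 -0.15381483  0.3252948 ] [ 0.54434374 -0.14571017  0.17930104] [-0.01735253  0.67645313  0.7361663  -0.01300875]
[ 0.54257069 -0.14951369  0.121     ] [ 0.54626412 -0.14863225  0.121     ] 0.10448427075181033 0.10725401501880505
[ 0.52973702 -0.15089741  0.122     ] [ 0.56658259 -0.14773683  0.108     ] [ 0.5481598  -0.14931712  0.115     ] 0.03954219135076002
tcp px [271.50457888 274.11905642] tcp axis [-0.04314832  0.00432314 -0.99905932] [-0.0842201   0.99641547  0.00794908]
```

```bash
python3 -m creep '0.4 -0.35 -1.5 0;0 0 -1.5 0;0 0 -1 0;0 0 0 0;0 0 0 0'; python3 - <<'E'
from h import *
w=snap('wrist','w4.png');o=readout.observe();print(o['eef_pos'],o['ee_rot'])
E
```

```text
time_s: 5.4
eef_pos: [0.5453, -0.1499, 0.1383]
ee_rot: [-0.017, 0.677, 0.736, -0.013]
wrist_force: [1.3, -0.1, 0.3]
grip_width: 0.419
[ 0.54522309 -0.14985699  0.13824285] [-0.01753439  0.677006    0.73564763 -0.013341  ]
```

View pics/w4.png

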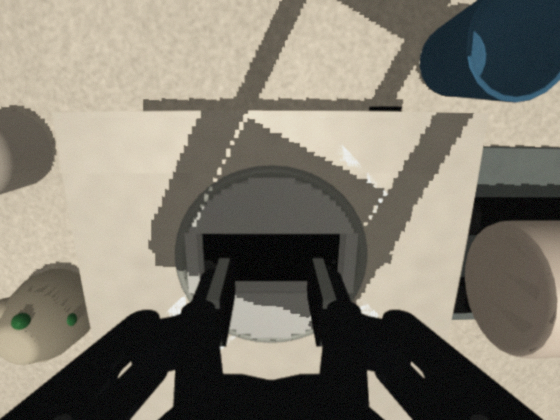

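The tips are inside the slot outline: they span x 207-335, the slot about 190-350, and both sit around rows 234-285. I insert now.

```bash
python3 -m creep '0.2 0.1 -1 0;0 0 -0.8 0;0 0 -0.6 0;0 0 -0.2 0;0 0 0 0'
```

```text
time_s: 5.87
eef_pos: [0.5484, -0.1492, 0.1121]
ee_rot: [-0.016, 0.677, 0.736, -0.013]
wrist_force: [-0.2, -0.3, -0.5]
grip_width: 0.421
```

```bash
python3 -m creep '0 0 0 -0.12;0 0 0 -0.12;0 0 0 -0.12;0 0 0 -0.12;0 0 0 -0.12'
```

```text
time_s: 6.28
eef_pos: [0.5482, -0.1485, 0.1116]
ee_rot: [-0.02, 0.869, 0.494, -0.008]
wrist_force: [-0.4, -1.1, -0.7]
grip_width: 0.421
```

```bash
python3 -m creep '0 0 0 -0.12;0 0 0 -0.12;0 0 0 -0.12;0 0 0 -0.12;0 0 0 -0.12';python3 -m creep '0 0 0 -0.12;0 0 0 -0.12;0 0 0 -0.08;0 0 0 -0.06;0 0 0 -0.05'; python3 -c "
from h import *
o=readout.observe();print(o['torque'],o['qpos'])"
```

```text
time_s: 6.7
eef_pos: [0.5488, -0.1486, 0.1116]
ee_rot: [-0.021, 0.979, 0.203, -0.001]
wrist_force: [-0.2, -0.7, -0.7]
grip_width: 0.419
time_s: 7.12
eef_pos: [0.5491, -0.1489, 0.1116]
ee_rot: [-0.02, 1.0, -0.022, 0.004]
wrist_force: [0.4, -0.4, -1.6]
grip_width: 0.417
[-0.1087934   0.01521717  0.05867251] [-0.42718311  0.2064214   1.77919688  0.04350693  1.16541805 -0.39996774]
```

```bash
python3 -m creep '0 0 0 -0.06;0 0 0 -0.06;0 0 0 -0.04'; python3 -c "
from h import *
o=readout.observe();print(o['torque'])";python3 -m creep '0 0 0 -0.06;0 0 0 -0.06'; python3 -c "
from h import *
o=readout.observe();print(o['torque'])"
```

```text
time_s: 7.37
eef_pos: [0.5492, -0.1491, 0.1116]
ee_rot: [-0.02, 0.994, -0.106, 0.005]
wrist_force: [-0.2, 0.1, -0.5]
grip_width: 0.417
[-0.06128552 -0.01537384  0.09357281]
time_s: 7.53
eef_pos: [0.5489, -0.1492, 0.1117]
ee_rot: [-0.019, 0.986, -0.166, 0.006]
wrist_force: [-1.7, 0.4, 1.7]
grip_width: 0.419
[-0.04066416  0.15686102  2.84919594]
```

The torque jumped from 0.09 to 2.85 N m, which is the hard stop. I'll back off a little, withdraw upward and look.

```bash
python3 -m creep '0 0 0 0.1;0 0 0 0.1;0 0 0.5 0;0 0 2 0;0 0 3 0'; python3 -m creep '-3 0 3 0;-4 0 0 0;-4 0 0 0;-4 0 0.5 0;0 0 0 0';python3 - <<'E'
from h import *
a=snap('scene');w=snap('wrist')
m=np.hstack([cv2.resize(w['pixels'],(400,300),interpolation=cv2.INTER_AREA),cv2.resize(a['pixels'][110:290,140:380],(400,300))])
cv2.imwrite('pics/m5.png',m[:,:,::-1])
E
```

```text
time_s: 7.95
eef_pos: [0.545, -0.147, 0.1619]
ee_rot: [-0.021, 0.998, -0.067, -0.001]
wrist_force: [-0.2, -0.2, 0.4]
grip_width: 0.42
time_s: 8.37
eef_pos: [0.3953, -0.148, 0.2062]
ee_rot: [-0.018, 0.997, -0.073, 0.005]
wrist_force: [1.5, -0.2, -0.1]
grip_width: 0.42
```

View pics/m5.png

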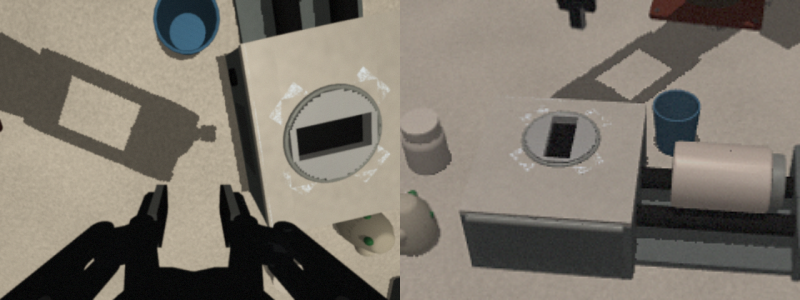

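The panel is shut, and the slot now runs from the free edge to the hinge (scene crop (562,138)). I'll check its angle before handing in.

```bash
python3 - <<'E'
from h import *
s=snap('scene');g=cv2.cvtColor(s['pixels'],cv2.COLOR_RGB2GRAY)
m=np.zeros_like(g);m[178:210,212:262]=(g[178:210,212:262]<45)
n,l,st,ce=cv2.connectedComponentsWithStats(m);k=1+np.argmax(st[1:,4])
q=np.argwhere(l==k)
P=np.array([onz(s,x,y,.108)[:2] for y,x in q]);X=P-P.mean(0)
v=np.linalg.svd(X)[2][0];print(st[k],P.mean(0),np.degrees(np.arctan2(v[1],v[0])),'mill x deg 5.4')
c=cv2.minAreaRect((P*1e4).astype(np.float32));print(c)
o=readout.observe();print(o['time_s'],o['wrist_force'])
E
```

```text
[227 184  19  21 286] [ 0.54360017 -0.15106297] 5.133137947023147 mill x deg 5.4
((5431.45703125, -1513.27880859375), (649.9002685546875, 331.2615966796875), 4.473491668701172)
8.5167 [ 1.12231598 -0.13424933  1.54659   ]
```

The slot lies at about 5.1°, against 5.4° for the mill's x axis, so it is at the locked stop within measurement error.

```bash
python3 -c "
from h import *
print(robot.finish_job())"
```

```text
the job is handed in; nothing more can be done
None
```

The panel is pushed shut and its fastener is turned clockwise to the stop; I handed the job in at about 8.5 s on the robot clock, well inside the 42 s. No verdict was reported.

- **Panel:** I pushed it down at the free edge with parted fingertips until the wrist force rose to 34 N, with the tips at about the shut height. Pictures before and after turning the fastener showed it flat.
- **Fastener:** I set both fingertips in the slot and turned until the torque jumped from 0.09 to 2.85 N m. The last picture put the slot at 5.1° (4.5° from a box fit), against about 5.4° for the mill's hinge direction. That is about 1° apart, within the 7° allowed.
- **Bystanders:** The jar, cup and sculpture showed no movement in the pictures, though I did not measure their final positions.
- **Robot at hand-in:** It was clear of everything, about 0.15 m back from the fastener at 0.2 m height.

My estimates of the disc centre differed by up to 8 mm between cameras. I used a mean and corrected it from close by, and the fingers went into the slot with no notable force. The tool also drifted to a tilt of about 2.5° over the moves, which did no harm.

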